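# Close the bridge-blank press, pin it and hold it shut

## Robot

A 6-joint arm with a two-finger parallel gripper is mounted at the origin on the work surface. World frame = base frame: x ahead of the robot, y to its left, z up, the work surface at z = 0. Lengths are in m, angles in rad, forces in N, time in s.
With the tool pointing down it reaches from about 0.35 to 0.775 m from the base axis. Payload 5.5 kg.
Tool frame: the origin (TCP) lies midway between the tips of the shut fingers; the grasp point (between the pads) lies 19 mm behind it; z points along the fingers, y is the line along which they close (so a half turn about z gives the same grasp; the last joint's range is limited). The gripper opens to 85 mm and grips with 20 to 120 N. Pads are 22 mm wide; open, the fingers measure 114 mm over their backs; the gripper's body (76 mm by 85 mm) begins 54 mm behind the grasp point. The pads swing forward as they close: fully open they stand 13 mm farther back than shut.
Start: joints at [-1.411, 0.313, 0.046, 1.304, 0, 1.431], TCP at [0.17, -0.549, 0.231] pointing down, gripper open.
Joint ranges: [-2.76, 2.76], [-0.86, 1.69], [-1.03, 1.26], [-2.2, 2.34], [-1.47, 1.5], [-3.14, 3.14]. Speed limits (rad/s): [2.57, 2.57, 3.14, 3.14, 3.14, 3.14].

## Interface

Orientations are given as a unit quaternion [x, y, z, w].
In Python, from rig import arm, kinematics, eyes, ticket, telemetry gives the robot as it stands. Calls block until the motion is done:
- arm.move_ptp(position, orientation): joint-space move of the TCP to a pose.
- arm.movel(position, rate=0.15, rotation=None, guard=None): straight line of the TCP; rotation=None keeps the orientation; rate is the mean speed in m/s. With guard (N) it stops when the force on the tool has changed by that much, and returns True; else False.
- arm.set_joints(angles): joint-space move.
- arm.gripper_to(opening, effort=None): opening from 0.0 (shut) to 1.0 (fully open); effort is the grip in N (None keeps the last); returns when the fingers have stopped.
- arm.wait(seconds).
- kinematics.ik(position, orientation): joint angles nearest the present ones, or None.
- eyes.read_camera(name): name is "scene" or "top"; returns the picture (480x640x3 uint8, red, green, blue); there is no depth.
- eyes.camera_model(name): a dict with "mtx" (3x3 intrinsics, pixels), "k1" (the pictures are not rectified: a ray, as slopes to the right and down, at radius r is drawn at 1 + k1 r^2 times it, then the intrinsics apply), "origin" and "rotation" of the camera in the world. Camera axes: x right, y down, z forward; pixel columns grow to the right and rows downward; lengths in m; the calibration is good to about 2 mm. A picture is of the moment at which its call begins. camera_model takes no time and is no camera call.
A pose or a line that the arm cannot do raises arm.IKError and nothing moves.
- ticket.finish_job(): hands the job in; it is judged then, once.
Readings, each from a call of its own:
- telemetry.get_t(): time.
- telemetry.get_joint_pos(): joint angles.
- telemetry.get_qvel(): joint speeds.
- telemetry.get_joint_torque(): joint torques, N m.
- telemetry.get_tcp_pos(): TCP position.
- telemetry.get_tool_rot(): TCP orientation.
- telemetry.get_contact_force(): force on the tool from outside, world axes, zero at the start.
- telemetry.get_torque(): the same for the moment, N m.
- telemetry.get_gripper_width(): opening from 0.0 (shut) to 1.0 (fully open).
- telemetry.get_gripper_force(): force on a finger pad.
Only numpy, scipy, OpenCV 4.12 (cv2) and the standard library are available. Lean on these libraries where they do the work, as an engineer would, in place of code of your own. Each camera call takes 0.05 s, during which the arm holds its last target. There are 200 camera calls.

## Task

In the small hinged plywood press, slide the wooden end stop along its groove until it has pushed the dark bridge blank snug against the metal end block, and then swing the upper half down over it. Take the round-handled pin out of the pin block, put it through the aligned holes of both halves, and press it fully home so that the sprung halves are squeezed completely shut. Finish while still holding it pressed down like that, and leave everything else on the bench where it is.

Things in the scene. Friction and masses are not known exactly. Their poses are not given: they have to be found in the camera images.
- jig: Lower half of the press: a fixed plywood block 295 mm long (its x), 160 mm wide (its y), 34 mm high. The origin is on the bench, under the middle of the groove; the block runs from x -175 to +120 mm and y -80 to +80 mm. x points along the groove from the stop to the end block, -y to the hinge side, z up. The groove along y = 0 is 34 mm wide, its floor 14 mm up, open on top.
- stop (a joint): Travel of the wooden end stop along the groove, m: 0 = fully back, grows toward the end block (+x of the jig), at most 0.1. Sliding friction about 2 N; it stays where left. It starts between 0 and 0.01.
- stop_grip (a point): Grip point on the stop's upright light-wood fin. The fin is 26 mm (jig x) by 16 mm (jig y), from 34 mm to 82 mm above the bench, this point 62 mm up on its centre line. The surface beside the fin is the jig's top, 34 mm up.
- stop_nose (a point): Middle of the stop's front face, which pushes the blank: 65 mm ahead (jig x) of the fin's centre line, 24 mm above the bench.
- blank_mid (a point): Centre of the loose dark wooden bridge blank lying in the groove, 110 mm long (jig x), 30 mm wide, 18 mm high, 60 g; its x axis is the jig's. Its top lies 2 mm below the jig's top. Snug means one end touches the end block and the stop's nose touches the other.
- fence: Aluminium end block fixed in the groove, 20 mm (jig x) by 33 mm by 18 mm high; the origin is the centre of its underside, axes as the jig's. Its face to the blank is 10 mm toward -x of this origin. Where it is set along the groove differs from time to time.
- lid (a joint): Angle of the hinged upper half, rad: 0 = down on the lower half (hard stop), about 1.57 = standing upright, at most 1.95. It starts 1.5 to 1.85. Stiff hinge (friction 0.3 N m): it stays where left.
- board (a joint): How far the upper half's plywood board is pressed down on its springs, m: 0 = springs relaxed, 0.006 = pressed right down (hard stop). The board hangs under two brass hinge straps on springs, so with the lid down and nothing pressing it floats 6 mm above the lower half. It takes 3.6 N to start and 9 N, pushed down near the pin hole, to squeeze the halves completely shut; it springs up again when let go.
- lid_hinge (a point): Middle of the hinge axis, which runs along jig x; it lies at jig (45, -80, 34) mm.
- board_edge (a point): Middle of the board's free edge, on its outer (top when shut) face. The board is plywood, 150 mm (jig x -30 to +120 mm) by 156 mm, its free edge 160 mm from the hinge axis, 15 mm thick; with the lid down its top is 55 mm above the bench floating, 49 mm squeezed shut. It swings over from the jig's -y side. The brass straps on top stand 6 mm proud of the floating board and reach only to 76 mm from the hinge axis.
- board_hole (a point): Centre of the pin hole (13 mm wide, through) on the board's outer face, 130 mm from the hinge axis and 25 mm toward jig +x of the hinge's middle.
- base_hole (a point): Mouth of the pin hole in the lower half's top, 13 mm wide, through, vertical, at jig (70, 50, 34) mm; straight below the board's hole when the lid is down.
- rack: Pin block: a fixed light-wood block 190 mm (its x) by 60 mm (its y) by 50 mm high, with three pins in a row along its x, 60 mm apart, in vertical holes. Origin at the centre of its underside. Which pin is in which hole differs. Besides the wanted pin there are a short one with a square head and one with a T-bar; leave those alone.
- pin_grip (a point): Centre of the round wooden handle of the wanted pin, 23 mm above the pin block's top at the start. Handle: upright cylinder 25 mm across, 34 mm long. Below it a steel collar 24 mm across and 6 mm high, then the steel shank 10 mm across and 44 mm long with a tapered end. The handle's centre lies 23 mm above the collar's underside and 67 mm above the tip. Fully home the collar rests on the upper half's board. 70 g, axis z upright.
- pin_tip (a point): Lower end of the wanted pin's shank, on its axis.
- pin_stub: Short pin with a small square wooden head in the pin block, for another job; leave alone. Origin at its shank's lower end.
- pin_tee: Pin with a wooden T-bar head in the pin block, for another job; leave alone. Origin at its shank's lower end.
- tape: Roll of paper tape, 90 mm across, 24 mm high; leave alone. Origin at the centre of its underside.
- glue_jar: White jar 60 mm across, 85 mm high; leave alone. Origin at the centre of its underside.
- sanding_block: Cork block 50 by 85 by 32 mm; leave alone. Origin at the centre of its underside.
- cam_clamp: Small wooden bar clamp lying flat, aluminium bar 170 mm long, 28 mm high; leave alone. Origin at the centre of its underside.
- chisel: Hand tool with a handle, lying, 200 mm long; leave alone. Origin at the centre of its underside.
- mallet: Small hammer, lying, 240 mm long; leave alone. Origin at the centre of its underside.
Not all that is in view belongs to the job. There is more than one size of the part that bears blank_mid; the job needs the middle-sized.

How it is judged:
On the way, in this order (a step that is already met when the one before it is completed fails the run):
1. the stop has pushed the blank snug against the end block (x of blank_mid in the frame of fence between -0.069 and -0.061 m and x of stop_nose in the frame of blank_mid above -0.0585 m and x of stop_nose in the frame of fence above -0.125 m), for 0.2 s.
2. the upper half has been swung down onto the lower half (value of joint lid below 0.09 rad), for 0.2 s.
3. the pin is through both halves (z of pin_tip in the frame of jig below 0.02 m and horizontal distance between pin_tip and base_hole below 0.004 m and angle between pin_tip's own z axis and vertical below 0.1 rad), for 0.2 s.
At the end, for the whole second after the job is handed in: Blank within 4 mm of the end block, stop within 3.5 mm of the blank; lid below 0.025 rad, its board pressed down over 4.2 of 6 mm; pin upright (0.1 rad), within 4 mm of the hole centre, tip under 9.5 mm above the bench (home: 5 mm); fingers on pin or lid with over 2 N, through the last second (all of step 1 and value of joint lid below 0.025 rad and value of joint board above 0.0042 m and z of pin_tip in the frame of jig below 0.0095 m and horizontal distance between pin_tip and base_hole below 0.004 m and angle between pin_tip's own z axis and vertical below 0.1 rad and (contact force between the fingers and pin above 2 N or contact force between the fingers and board above 2 N)); the arm keeps its last pose, push and grip.
It fails at once if another pin or a bystander moved by more than 25 mm (distance of any of pin_stub, pin_tee, tape, glue_jar, sanding_block, cam_clamp, chisel, mallet from where it was at the start of the episode above 0.025 m).
It also fails if it takes over 67 s, if anything falls off the work surface, if the arm or the gripper's body presses on something with over 40 N, if the wrist force passes 120 N, or if a joint passes its speed limit or range.

## Working session

There is one attempt and no reset: what is moved stays moved. The work goes in short steps, each a Python script; the robot and the scene stay as the last script left them, time stands still between calls to the robot, and variables do not carry over. Pictures are saved under pics/ and viewed, at most 10 in all, crops included, and the job is handed in when it is done.

```bash
mkdir -p pics; ls; python3 - <<'E'
from rig import arm, kinematics, eyes, ticket, telemetry
import cv2
for n in ("scene","top"):
    im=eyes.read_camera(n); cv2.imwrite(f"pics/{n}0.png",im[:,:,::-1])
    m=eyes.camera_model(n); print(n,m)
print(telemetry.get_t(),telemetry.get_tcp_pos(),telemetry.get_tool_rot())
E
```

```text
pics
scene {'mtx': array([[556.59407215,   0.        , 321.19180304],
       [  0.        , 556.59407215, 240.78583369],
       [  0.        ,   0.        ,   1.        ]]), 'k1': -0.14872128101705076, 'origin': array([1.47386485, 0.21246019, 0.95153349]), 'rotation': array([ 0.5833943 ,  0.70284681, -0.31728214, -0.25493037])}
top {'mtx': array([[537.61039898,   0.        , 322.30464433],
       [  0.        , 537.61039898, 249.23881824],
       [  0.        ,   0.        ,   1.        ]]), 'k1': -0.09496530062750476, 'origin': array([0.32486554, 0.03145594, 1.52734835]), 'rotation': array([-0.7011362 ,  0.70929638, -0.05571713,  0.0469283 ])}
0.1 [ 0.16972637 -0.54888574  0.23047502] [ 9.88785704e-01  1.49338911e-01 -1.42546939e-05 -8.49378456e-04]
```

View pics/scene0.png

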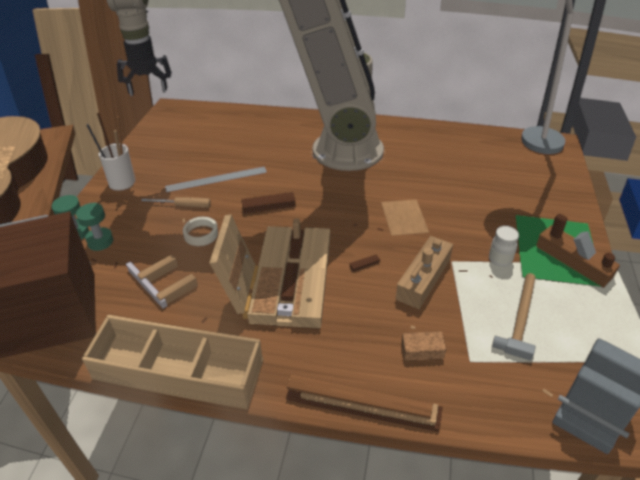

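View pics/top0.png

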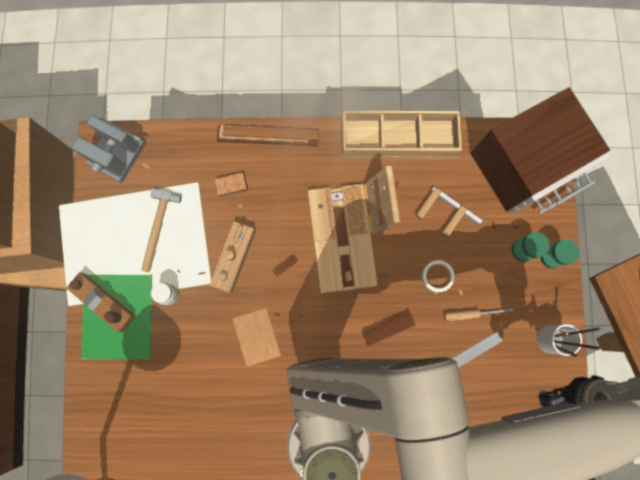

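```bash
cat > h.py <<'E'
import numpy as np, cv2
from scipy.spatial.transform import Rotation as R
from rig import arm, kinematics, eyes, ticket, telemetry
def ray(cam,px):
    m=eyes.camera_model(cam); K=np.array(m["mtx"])
    p=cv2.undistortPoints(np.array([[px]],float),K,np.array([m["k1"],0,0,0,0.]))[0,0]
    # exact model: drawn = s*(1+k1 r^2), same as OpenCV radial k1
    return np.array(m["origin"]),R.from_quat(m["rotation"]).apply([p[0],p[1],1.])
def atz(cam,px,z):
    o,d=ray(cam,px); return o+d*(z-o[2])/d[2]
def tri(a,b):
    (o1,d1),(o2,d2)=ray("scene",a),ray("top",b)
    s=np.linalg.lstsq(np.c_[d1,-d2],o2-o1,rcond=None)[0]
    p,q=o1+s[0]*d1,o2+s[1]*d2
    return (p+q)/2,np.linalg.norm(p-q)
def proj(cam,P):
    m=eyes.camera_model(cam); r=R.from_quat(m["rotation"]).inv(); o=np.array(m["origin"])
    return cv2.projectPoints(np.atleast_2d(P).astype(float),r.as_rotvec(),r.apply(-o),np.array(m["mtx"]),np.array([m["k1"],0,0,0,0.]))[0][:,0]
def crop(im,x0,y0,x1,y1,f,name):
    c=cv2.resize(im[y0:y1,x0:x1,::-1],None,fx=f,fy=f,interpolation=cv2.INTER_CUBIC)
    for x in range(-(-x0//20)*20,x1,20):
        cv2.line(c,(int((x-x0)*f),0),(int((x-x0)*f),6),(0,0,255),1); cv2.putText(c,str(x),(int((x-x0)*f)+2,14),0,.38,(0,0,255),1)
    for y in range(-(-y0//20)*20,y1,20):
        cv2.line(c,(0,int((y-y0)*f)),(6,int((y-y0)*f)),(0,0,255),1); cv2.putText(c,str(y),(8,int((y-y0)*f)+4),0,.38,(0,0,255),1)
    cv2.imwrite(f"pics/{name}.png",c)
E
python3 - <<'E'
from h import *
s=cv2.imread("pics/scene0.png")[:,:,::-1];t=cv2.imread("pics/top0.png")[:,:,::-1]
crop(s,205,205,465,335,3.07,"sc1"); crop(t,205,160,410,300,3.9,"tc1")
E
```

```text
(no output)
```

View pics/sc1.png

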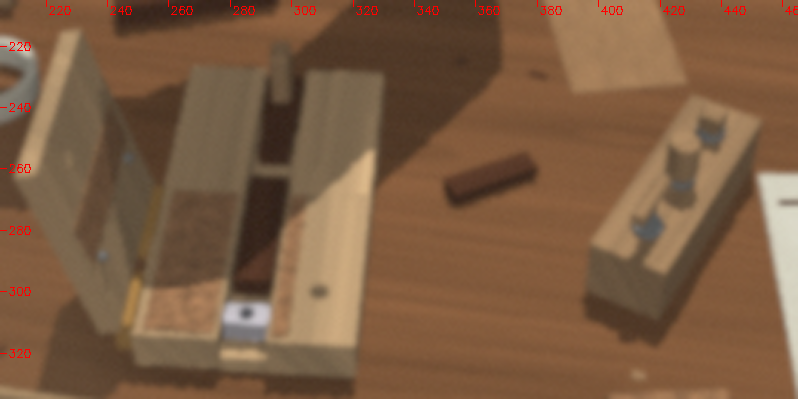

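View pics/tc1.png

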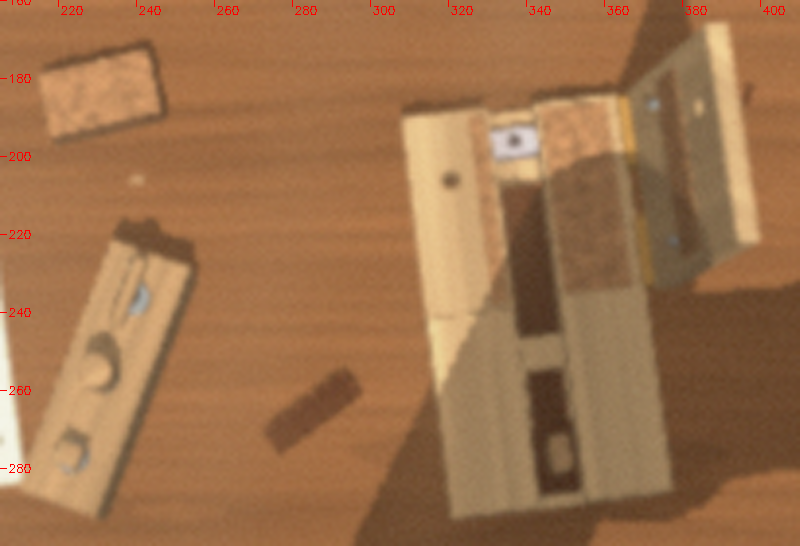

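Scene and top views: the jig has the blank in its groove (top ≈(339,226)) with the fin at (349,277) and the end block at (337,196). The three rack pins are a round handle in the middle hole (top (230,255), scene (427,251)), a small square head at (222,276) and a T-bar at (240,237). The round one is wanted. There are three dark blanks: a small loose one (287,264), a large one (388,327) and the one in the groove (about 110 mm long). The groove one fits the middle size, as both crops show.

```bash
cat > fit.py <<'E'
from h import *
tp=lambda x,y:(205+x/3.9,160+y/3.9)
sp=lambda x,y:(205+x/3.07,205+y/3.07)
C=[atz("top",tp(*c),.034)[:2] for c in [(402,112),(452,517),(672,488),(621,93)]]
J=np.array([(120,80),(-175,80),(-175,-80),(120,-80)])/1e3
C=np.array(C)
def rigid(J,C):
    a=J-J.mean(0);b=C-C.mean(0)
    th=np.arctan2((a[:,0]*b[:,1]-a[:,1]*b[:,0]).sum(),(a*b).sum())
    M=np.array([[np.cos(th),-np.sin(th)],[np.sin(th),np.cos(th)]])
    return th,M,C.mean(0)-M@J.mean(0)
th,M,t=rigid(J,C)
if __name__=="__main__":
    print("jig",np.degrees(th),t,"res mm",np.round(1e3*((J@M.T+t)-C),1))
    inv=lambda p:np.round(1e3*(M.T@(p[:2]-t)),1)
    for n,a,b in [("hole",sp(319,291),tp(450,180)),("fence hole",sp(246,312),tp(514,141)),("fintop",sp(280,50),tp(561,452)),("pintop",sp(684,140),tp(98,370)),
      ("corner",sp(383,74),tp(452,517)),("corner2",sp(356,347),tp(402,112)),("rackA",sp(590,243),tp(112,240)),("rackB",sp(665,273),tp(192,263)),("nose front",sp(272,177),tp(541,335))]:
        P,e=tri(a,b); print(n,np.round(P*1e3,1),"err",round(e*1e3,1),"jig",inv(P))
    print("hole top-only",inv(atz("top",tp(450,180),.034)),"fence",inv(atz("top",tp(514,141),.032)),"fenceface",inv(atz("top",tp(515,159),.032)),
     "fin",inv(atz("top",tp(561,452),.082)),"nose",inv(atz("top",tp(541,335),.033)),inv(atz("top",tp(541,370),.033)),"blank far",inv(atz("top",tp(520,184),.032)))
    for c in[(112,240),(192,263),(103,517),(22,490)]: print(np.round(1e3*atz("top",tp(*c),.05),1))
    print("board",[np.round(1e3*tri(sp(*a),tp(*b))[0],1) for a,b in [((22,180),(730,20)),((75,30),(760,240))]])
E
python3 fit.py
```

```text
jig 5.991603095279162 [ 0.60540012 -0.04332891] res mm [[-2.1 -1.2]
 [ 1.3  1.1]
 [-0.8 -0.6]
 [ 1.6  0.7]]
hole [667.6  16.7  30.6] err 2.8 jig [68.1 53.2]
fence hole [696.5 -30.6  30.3] err 2.7 jig [91.9  3.2]
fintop [462.8 -57.1  77.8] err 3.6 jig [-143.3    1.2]
pintop [522.6 264.1  87.2] err 4.6 jig [-50.2 314.4]
corner [421.8  18.7  29.1] err 3.7 jig [-176.2   80.8]
corner2 [717.9  52.5  34.5] err 5.2 jig [121.9  83.6]
rackA [620.  230.7  73.3] err 49.0 jig [ 43.2 271.1]
rackB [607.8 233.7  27.9] err 59.7 jig [ 31.3 275.3]
nose front [552.9 -46.4  24.9] err 5.9 jig [-52.5   2.4]
hole top-only [67.5 52. ] fence [91.7  1.9] fenceface [78.2  2.8] fin [-143.5   -0.3] nose [-53.4   0. ] [-78.7   3.1] blank far [59.2  1.5]
[622.  258.9  50. ]
[604.6 201.2  50. ]
[423.3 263.   50. ]
[442.8 320.7  50. ]
board [array([ 739.7, -166.1,  180.6]), array([ 589. , -179.2,  183.6])]
```

```bash
cat >> fit.py <<'E'
t=t+M@np.array([-.001,.001])
def W(x,y,z): # jig mm -> world m
    p=M@np.array([x,y])/1e3+t; return [p[0],p[1],z/1e3]
def down(ang): # tool down, tool y along jig direction ang (rad from jig x)
    a=th+ang; y=np.array([np.cos(a),np.sin(a),0]); z=np.array([0,0,-1.]); x=np.cross(y,z)
    return R.from_matrix(np.c_[x,y,z]).as_quat()
E
python3 - <<'E'
from fit import *
import rig
for P in (W(-144,0,43),W(-95,0,43),W(35,-150,150),W(35,60,55),[.5226,.2641,.055],W(70,50,100)):
    for a in (0,90,180,270):
        q=kinematics.ik(P,down(np.radians(a))); print(np.round(P,3),a,None if q is None else np.round(q,2))
E
```

```text
[ 0.461 -0.057  0.043] 0 [-0.3   0.25 -0.54  0.78  0.    1.17]
[ 0.461 -0.057  0.043] 90 [-0.3   0.25 -0.54  0.78  0.   -0.4 ]
[ 0.461 -0.057  0.043] 180 [-0.3   0.25 -0.54  0.78  0.   -1.97]
[ 0.461 -0.057  0.043] 270 [-0.3   0.25 -0.54  0.78  0.    2.74]
[ 0.51  -0.052  0.043] 0 [-0.26  0.33 -0.42  0.82  0.    1.21]
[ 0.51  -0.052  0.043] 90 [-0.26  0.33 -0.42  0.82  0.   -0.36]
[ 0.51  -0.052  0.043] 180 [-0.26  0.33 -0.42  0.82  0.   -1.93]
[ 0.51  -0.052  0.043] 270 [-0.26  0.33 -0.42  0.82  0.    2.78]
[ 0.655 -0.188  0.15 ] 0 [-0.4   0.55  0.21  1.23  0.    1.07]
[ 0.655 -0.188  0.15 ] 90 [-0.4   0.55  0.21  1.23  0.   -0.5 ]
[ 0.655 -0.188  0.15 ] 180 [-0.4   0.55  0.21  1.23  0.   -2.07]
[ 0.655 -0.188  0.15 ] 270 [-0.4   0.55  0.21  1.23  0.    2.64]
[0.633 0.021 0.055] 0 [-0.09  0.52 -0.08  0.97  0.    1.37]
[0.633 0.021 0.055] 90 [-0.09  0.52 -0.08  0.97  0.   -0.2 ]
[0.633 0.021 0.055] 180 [-0.09  0.52 -0.08  0.97  0.   -1.77]
[0.633 0.021 0.055] 270 [-0.09  0.52 -0.08  0.97  0.    2.94]
[0.523 0.264 0.055] 0 [ 0.33  0.44 -0.21  0.91  0.    1.8 ]
[0.523 0.264 0.055] 90 [ 0.33  0.44 -0.21  0.91  0.    0.23]
[0.523 0.264 0.055] 180 [ 0.33  0.44 -0.21  0.91  0.   -1.34]
[0.523 0.264 0.055] 270 [ 0.33  0.44 -0.21  0.91  0.   -2.92]
[0.669 0.015 0.1  ] 0 [-0.1   0.55  0.09  1.11  0.    1.37]
[0.669 0.015 0.1  ] 90 [-0.1   0.55  0.09  1.11  0.   -0.2 ]
[0.669 0.015 0.1  ] 180 [-0.1   0.55  0.09  1.11  0.   -1.77]
[0.669 0.015 0.1  ] 270 [-0.1   0.55  0.09  1.11  0.    2.94]
```

```bash
python3 - <<'E'
from fit import *
q=down(np.pi/2)
arm.move_ptp(W(-144,0,130),q)
arm.gripper_to(.6)
arm.movel(W(-144,0,44),rate=.2)
arm.gripper_to(0,40); print("w",telemetry.get_gripper_width(),telemetry.get_gripper_force())
f0=np.array(telemetry.get_contact_force())
h=arm.movel(W(-110,0,44),rate=.06,guard=12); print(h,np.array(telemetry.get_contact_force())-f0)
h=arm.movel(W(-75,0,44),rate=.03,guard=12)
p=np.array(telemetry.get_tcp_pos()); print(h,1e3*(M.T@(p[:2]-t)),np.array(telemetry.get_contact_force())-f0,telemetry.get_t())
cv2.imwrite("pics/top1.png",eyes.read_camera("top")[:,:,::-1]);cv2.imwrite("pics/scene1.png",eyes.read_camera("scene")[:,:,::-1])
E
```

```text
w 0.18081177888115021 39.73027288913727
False [ 1.42398207  1.84693459 -1.60963527]
True [-9.33671404e+01  7.44290637e-02] [-2.04420413 -0.96592469 -1.70545295] 5.0
```

```bash
cat > a.py <<'E'
from fit import *
arm.gripper_to(.5)
arm.movel(W(-93.4,0,260),rate=.3)
q=down(0)
arm.move_ptp(W(35,-185,260),q)
cv2.imwrite("pics/top2.png",eyes.read_camera("top")[:,:,::-1]);cv2.imwrite("pics/scene2.png",eyes.read_camera("scene")[:,:,::-1])
arm.gripper_to(0)
arm.movel(W(35,-185,150),rate=.25)
print(telemetry.get_t())
E
python3 a.py; python3 - <<'E'
from h import *
s=cv2.imread("pics/scene2.png")[:,:,::-1];t=cv2.imread("pics/top2.png")[:,:,::-1]
crop(s,205,205,345,335,3.9,"a");crop(t,295,160,435,300,3.62,"b")
a=cv2.imread("pics/a.png");b=cv2.imread("pics/b.png");b=cv2.resize(b,(a.shape[1],a.shape[0]));f=cv2.hconcat([a,b]);cv2.imwrite("pics/c2.png",cv2.resize(f,None,fx=.73,fy=.73,interpolation=cv2.INTER_AREA))
E
```

```text
8.775
```

View pics/c2.png

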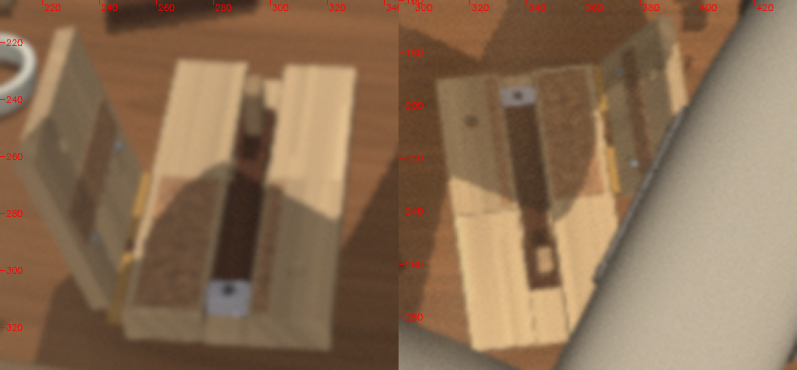

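The crops show no light gap at the nose or at the end block (scene (285,303), top (337,198)), so the blank is snug. Now swinging the lid.

```bash
python3 - <<'E'
from fit import *
f0=np.array(telemetry.get_contact_force())
def P(a,r=140,w=11): return W(35,-80+r*np.cos(a)-21*np.sin(a)-w,34+r*np.sin(a)+21*np.cos(a))
for a in (1.8,1.6,1.35,1.1,.85,.6,.35,.12):
    h=arm.movel(P(a),rate=.15,guard=25); 
    if h: break
    print(a,np.round(np.array(telemetry.get_contact_force())-f0,1))
print(h)
if not h:
    print(arm.movel(W(35,49,50),rate=.05,guard=7))
    print(telemetry.get_tcp_pos(),np.array(telemetry.get_contact_force())-f0)
    arm.wait(.25)
    arm.movel(W(35,49,200),rate=.3)
print(telemetry.get_t())
E
```

```text
1.8 [ 0.6 -1.4  0.6]
1.6 [ 1.1 -0.3 -0.7]
1.35 [-0.2 -0.3 -0.4]
1.1 [ 1.7 -1.  -0.6]
0.85 [-0.1 -0.1 -0.1]
0.6 [-0.1 -0.4  0.4]
0.35 [ 0.4 -0.5 -0.9]
0.12 [-0.1 -0.  -0.7]
False
False
[0.63492462 0.0093987  0.05074309] [ 1.69870163 -2.46031168  5.15513581]
13.3417
```

```bash
python3 - <<'E'
from fit import *
arm.move_ptp([.40,.42,.26],down(np.radians(65)))
arm.gripper_to(.6)
print(telemetry.get_t())
s=eyes.read_camera("scene");t_=eyes.read_camera("top")
cv2.imwrite("pics/top3.png",t_[:,:,::-1]);cv2.imwrite("pics/scene3.png",s[:,:,::-1])
crop(s,245,215,345,335,3.98,"a");crop(s,385,225,460,315,5.3,"b")
crop(t_,300,170,385,272,3.9,"c");crop(t_,205,210,260,295,4.7,"d")
I=[cv2.imread(f"pics/{n}.png") for n in "abcd"];hc=lambda L:cv2.hconcat([cv2.copyMakeBorder(i,0,max(j.shape[0] for j in L)-i.shape[0],0,0,0) for i in L])
a=hc(I[:2]);cv2.imwrite("pics/m1.png",a);b=hc(I[2:]);cv2.imwrite("pics/m2.png",b);print(a.shape,b.shape,[i.shape for i in I])
E
```

```text
15.6167
(478, 796, 3) (400, 590, 3) [(478, 398, 3), (477, 398, 3), (398, 332, 3), (400, 258, 3)]
```

View pics/m1.png

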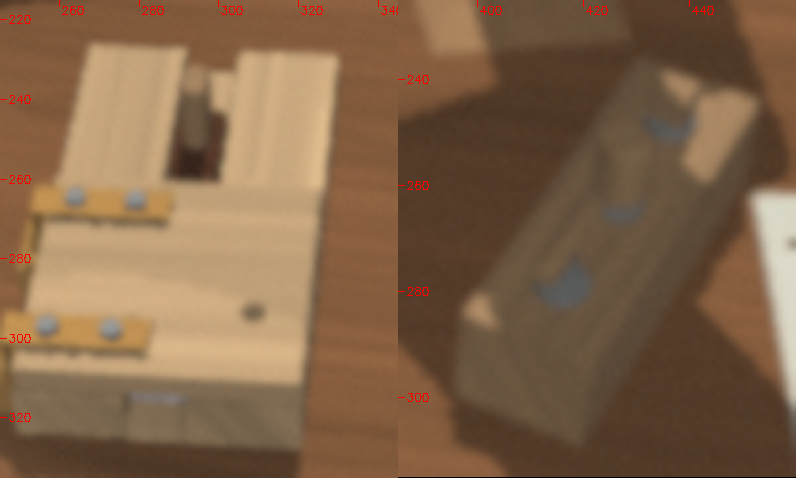

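View pics/m2.png

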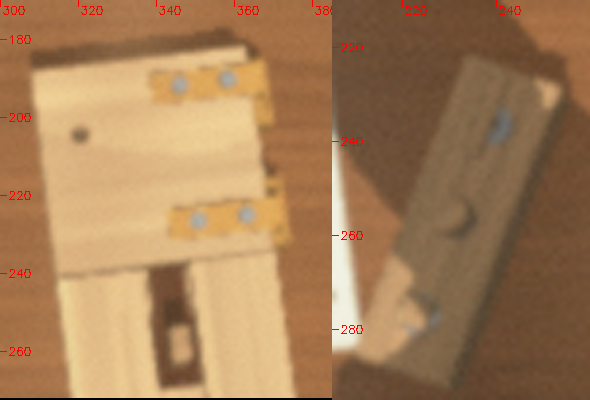

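The lid is down, with the hole at scene (308.6,293.6) and top (320.5,204.9). The pin block is shaded, but its pin is unmoved at top (231,256).

```bash
python3 - <<'E'
from fit import *
inv=lambda p:np.round(1e3*(M.T@(p[:2]-t)),1)
def cen(f,x,y,r=5):
    g=cv2.imread(f,0).astype(float)[y-r:y+r+1,x-r:x+r+1]; w=np.clip(np.percentile(g,60)-g-25,0,None)
    Y,X=np.mgrid[-r:r+1,-r:r+1]; return x+(w*X).sum()/w.sum(),y+(w*Y).sum()/w.sum()
a=cen("pics/scene3.png",309,294);b=cen("pics/top3.png",320,205)
print(a,b); P,e=tri(a,b); print("hole tri",P*1e3,e*1e3,inv(P))
for c,p in(("scene",a),("top",b)): X=atz(c,p,.055);print(c,X*1e3,inv(X))
a=cen("pics/scene0.png",309,300);b=cen("pics/top0.png",320,206)
print(a,b);P,e=tri(a,b); print("base hole tri",P*1e3,e*1e3,inv(P))
for c,p in(("scene",a),("top",b)): X=atz(c,p,.034);print(c,X*1e3,inv(X))
top=(205+98/3.9,160+370/3.9); sc=(205+684/3.07,205+140/3.07)
for c,p in(("scene",sc),("top",top)): print("pin",c,atz(c,p,.090)*1e3)
print("pin top3",atz("top",(205+(453-332)/4.7,210+212/4.7),.09)*1e3)
# pins row / square/tee
print("fin now",inv(atz("scene",(293.9,231.5),.082)),inv(atz("top",(346.2,257.6),.082)))
for n in [(.5226,.2641,.09),(.5226,.2641,.056),(.5226,.2641,.05)]: print(proj("scene",n),proj("top",n))
E
```

```text
(np.float64(308.23943661971833), np.float64(293.07042253521126)) (np.float64(320.10169491525426), np.float64(204.35108958837773))
hole tri [667.8827323   16.81738154  52.82624396] 0.97465545112941 [69.4 52.3]
scene [669.76738453  17.77362553  55.        ] [71.4 53. ]
top [667.47048717  16.36070248  55.        ] [69.  51.9]
(np.float64(308.3051948051948), np.float64(299.59090909090907)) (np.float64(320.27437641723355), np.float64(205.79138321995464))
base hole tri [668.47213034  16.32750015  32.08675214] 1.3100578030648173 [70.  51.7]
scene [670.06028177  17.38496502  34.        ] [71.6 52.6]
top [668.15765678  15.70382167  34.        ] [69.6 51.2]
pin scene [525.19931657 266.17339582  90.        ]
pin top [522.38161941 261.33044856  90.        ]
pin top3 [521.72476925 259.65212552  90.        ]
fin now [-99.2   1.8] [-92.2  -0.4]
[[426.94823701 249.72822631]] [[229.10724266 254.80232947]]
[[425.2520702  260.46605249]] [[231.07114185 256.45904996]]
[[424.95774044 262.32141923]] [[231.40857524 256.743667  ]]
```

```bash
python3 - <<'E'
from fit import *
q=down(np.radians(65))
arm.move_ptp([.523,.262,.17],q)
arm.movel([.523,.262,.058],rate=.15,guard=8)
f0=np.array(telemetry.get_contact_force())
arm.gripper_to(0,60); print("w",telemetry.get_gripper_width()*85,telemetry.get_gripper_force(),telemetry.get_tcp_pos(),np.array(telemetry.get_contact_force())-f0)
arm.movel([.523,.262,.17],rate=.15)
print(telemetry.get_gripper_width()*85)
arm.move_ptp([.6683,.0166,.135],q)   # tip ~ z 82
s=eyes.read_camera("scene");t_=eyes.read_camera("top")
cv2.imwrite("pics/scene4.png",s[:,:,::-1]);print(telemetry.get_t(),telemetry.get_tcp_pos())
crop(s,260,235,350,325,6.6,"sc4")
E
```

```text
w 23.398215665366482 58.59743893146515 [0.52403402 0.26259295 0.0593969 ] [-0.02528851  1.63528128  7.65530586]
23.28856378284754
19.9667 [0.66787622 0.01851216 0.13540892]
```

View pics/sc4.png

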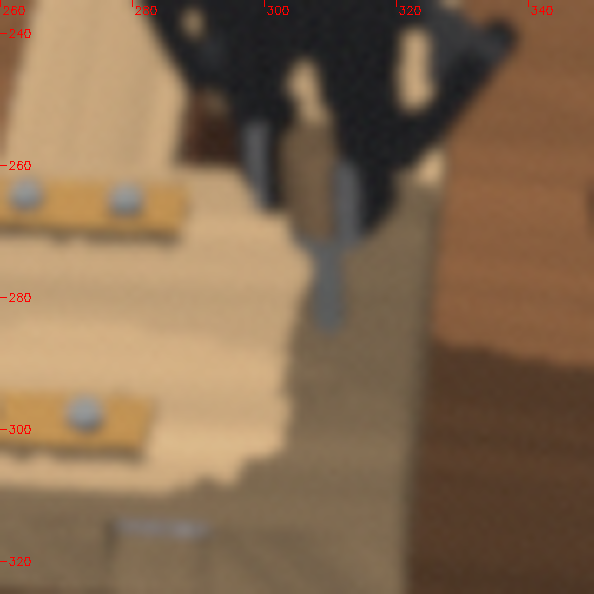

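```bash
python3 - <<'E'
from fit import *
p=np.array(telemetry.get_tcp_pos());print(p*1e3,R.from_quat(telemetry.get_tool_rot()).as_matrix()[:,2].round(3))
print("proj tip",proj("scene",[p[0],p[1],p[2]-.0534]),"proj hole est",proj("scene",[.6683,.0166,.055]))
s=eyes.read_camera("scene");t=eyes.read_camera("top")
cv2.imwrite("pics/scene5.png",s[:,:,::-1])
c=s[250:310,285:340].astype(float); c=np.clip((c-30)*2.2,0,255).astype(np.uint8)
S=np.zeros_like(s);S[250:310,285:340]=c
d=t[180:240,295:350].astype(float); d=np.clip((d-30)*1.8,0,255).astype(np.uint8)
T=np.zeros_like(t);T[180:240,295:350]=d
crop(S,285,250,340,310,7,"a");crop(T,295,180,350,240,7,"b")
cv2.imwrite("pics/m5.png",cv2.hconcat([cv2.imread("pics/a.png"),cv2.imread("pics/b.png")]))
E
```

```text
[667.87621538  18.51215826 135.40892134] [ 0.  0. -1.]
proj tip [[308.40665206 283.96407573]] proj hole est [[307.85248668 292.5131001 ]]
```

View pics/m5.png

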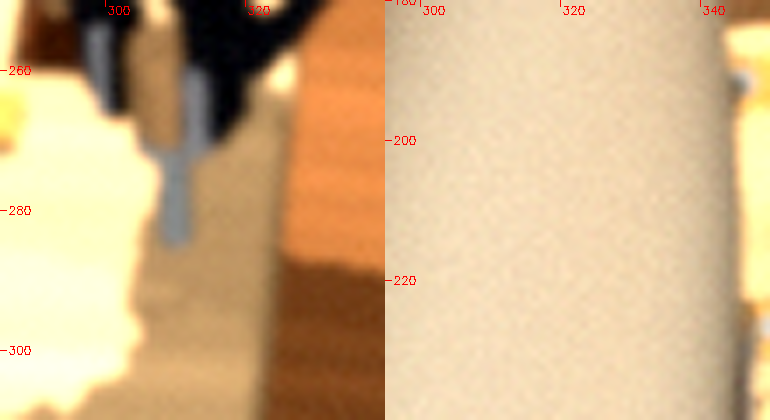

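```bash
python3 - <<'E'
from fit import *
s=cv2.imread("pics/scene5.png").astype(float)
sat=s[:,:,2]-s[:,:,0] # R-B: low for steel
for r in range(272,289): print(r,sat[r,300:320].astype(int))
H=atz("scene",(308.24,293.07),.055)
for dz in (.027,.033): print("want",dz,proj("scene",H+[0,0,dz]))
print(proj("scene",H+[0.005,0,.027])-proj("scene",H+[0,0,.027]),proj("scene",H+[0,0.005,.027])-proj("scene",H+[0,0,.027]))
E
```

```text
272 [75 74 74 68 57 42 26 15  8  4  4  4  9 16 25 33 40 43 44 44]
273 [74 74 74 71 67 60 46 27  9  2  1  7 20 29 36 39 42 43 43 42]
274 [74 74 75 74 72 68 58 39 14  0  1 10 26 38 41 43 43 43 44 43]
275 [74 74 74 74 73 72 63 42 16  1  0 10 26 39 42 43 44 42 43 43]
276 [74 75 75 75 74 71 63 42 15  0  1 11 26 40 43 42 43 44 43 44]
277 [74 73 73 75 74 71 61 39 13 -1  0  9 27 39 43 42 42 44 43 43]
278 [72 73 73 73 72 70 59 35 10 -1  1  9 26 38 42 42 43 44 42 43]
279 [72 72 72 73 72 67 56 35 10  0  0  9 24 37 41 41 41 42 42 42]
280 [71 71 71 71 68 62 51 30  9 -1  0  7 23 36 42 42 41 41 41 42]
281 [72 72 71 69 64 55 45 26  8  0 -1  6 23 36 41 41 41 43 42 42]
282 [72 72 71 69 62 51 39 26  9  0  0  6 21 37 41 42 41 42 42 42]
283 [73 72 71 68 61 49 40 28 12  1  1  7 24 38 42 43 43 43 42 41]
284 [72 72 71 68 60 48 41 32 18 10  9 15 29 39 41 43 43 42 43 42]
285 [74 73 72 69 59 49 42 37 30 24 24 29 36 41 43 42 43 42 41 42]
286 [72 72 71 69 59 49 44 40 39 35 36 38 40 42 42 42 42 42 41 42]
287 [73 72 71 65 57 47 42 41 41 41 41 42 42 42 42 43 43 41 41 42]
288 [75 73 71 62 53 45 42 41 42 41 42 42 41 42 43 42 42 43 42 42]
want 0.027 [[307.89068699 284.54915853]]
want 0.033 [[307.81171841 282.61925538]]
[[-0.48092006  1.66482707]] [[2.27497797 0.30214828]]
```

```bash
cat > ins.py <<'E'
from fit import *
def go(T,rate=.1,guard=None,n=2):
    T=np.array(T);c=T.copy()
    for i in range(n):
        h=arm.movel(list(c),rate=rate,guard=guard)
        if h: return True
        e=T-np.array(telemetry.get_tcp_pos()); c=c+e
        if np.linalg.norm(e)<.0004: break
    return False
E
python3 - <<'E'
from ins import *
X,Y=.6686,.0147
go([X,Y,.115],n=3);print(np.array(telemetry.get_tcp_pos())*1e3)
f0=np.array(telemetry.get_contact_force())
h=arm.movel([X,Y,.100],rate=.03,guard=5)
arm.wait(.2);print(h,np.array(telemetry.get_tcp_pos())*1e3,(np.array(telemetry.get_contact_force())-f0).round(1),telemetry.get_t())
E
```

```text
[667.936323    14.73809117 114.29733711]
False [668.70737153  14.6898296  100.23595169] [1.  0.6 1.8] 21.7417
```

```bash
python3 - <<'E'
from ins import *
X,Y=.6687,.0147
f=lambda:np.array(telemetry.get_contact_force()).round(1)
f0=f()
for z in (.088,.078,.066):
    h=arm.movel([X,Y,z],rate=.04,guard=8)
    print(h,np.array(telemetry.get_tcp_pos())*1e3,f()-f0,telemetry.get_gripper_width()*85)
    if h: break
print(telemetry.get_t())
E
```

```text
False [668.40099183  14.74649807  87.48364268] [-0.8 -0.1 -0.4] 23.402211700647527
False [668.40647507  14.72690047  77.54892495] [-0.9 -0.3 -1.4] 23.210756612243582
False [668.39665964  14.73152553  65.57606173] [-0.8 -0.1  0. ] 23.0567720898018
23.0417
```

Through both holes with low force. Now press home.

```bash
python3 - <<'E'
from ins import *
X,Y=.6687,.0147
f=lambda:np.array(telemetry.get_contact_force()).round(1)
f0=f()
for z in (.062,.060,.058,.057,.056,.055):
    arm.movel([X,Y,z],rate=.02,guard=30); arm.wait(.15)
    g=f()-f0; print(z,np.array(telemetry.get_tcp_pos())*1e3,g,telemetry.get_gripper_force())
    if g[2]>18: break
s=eyes.read_camera("scene"); print(telemetry.get_t())
crop(s,250,210,350,335,4.6,"sc6")
E
```

```text
0.062 [669.02991428  14.68616396  62.49465221] [ 0.5 -0.   2.5] 59.71246540546417
0.06 [668.99703081  14.71486459  60.30948592] [1.  0.6 4.8] 59.88770306110382
0.058 [669.04188031  14.74690708  58.45772456] [0.5 0.2 5.4] 60.06352365016937
0.057 [669.10644273  14.75406667  57.78796768] [-0.3  0.3  7.9] 60.31674385070801
0.056 [669.2127647   14.73123746  57.48570168] [-1.8  0.9 10.6] 60.7316780090332
0.055 [669.33473132  14.77910348  57.23111455] [-2.7  1.5 14. ] 61.101951599121094
25.5917
```

View pics/sc6.png

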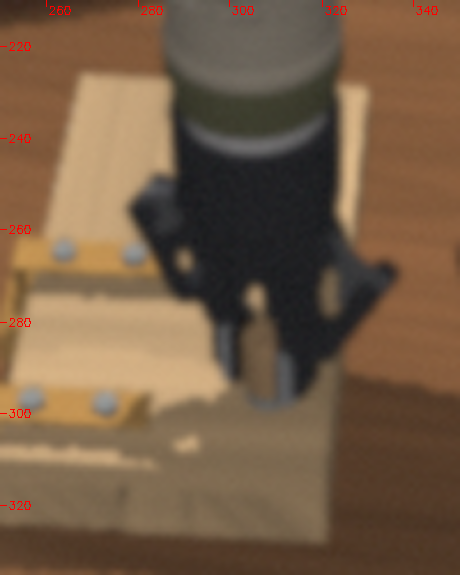

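The picture shows the collar at (308,298) seated on the board. The gap is closed, and the force rises stiffly to 14 N as at a hard stop. Handing in while holding.

```bash
python3 - <<'E'
from ins import *
arm.movel([.6685,.0147,.0545],rate=.02,guard=30)
print(telemetry.get_contact_force(),ticket.finish_job())
E
```

```text
the job is handed in; nothing more can be done
[-3.12333502  0.30327033 16.50617628] None
```

The job is handed in, though no verdict came back: the blank is snug, the lid is down, and the round-handled pin is through both halves, held fully home with about 16 N.

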